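# Push the row of drone batteries home on the charging rail and start the charge

## Robot

A 6-joint arm with a two-finger parallel gripper is mounted at the origin on a cart in front of the work surface, level with it; the furniture and walls round the work are solid. World frame = base frame: x ahead of the robot, y to its left, z up, the work surface at z = 0. Lengths are in m, angles in rad, forces in N, time in s.
With the tool pointing down it reaches from about 0.35 to 0.975 m from the base axis. Payload 4.9 kg.
Tool frame: the origin (TCP) lies at the very end of the fingers, on their centre line; the grasp point (between the pads) lies 19 mm behind it; z points along the fingers, y is the line along which they close (so a half turn about z gives the same grasp; the last joint's range is limited). The gripper opens to 85 mm and grips with 20 to 120 N. Pads are 22 mm wide; open, the fingers measure 114 mm over their backs; the gripper's body (76 mm by 85 mm) begins 54 mm behind the grasp point. The pads swing forward as they close: fully open they stand 13 mm farther back than shut.
Start: joints at [-1.411, 0.053, 1.613, -0, 1.476, -0.119], TCP at [0.172, -0.601, 0.231] pointing down, gripper open.
Joint ranges: [-3.01, 3.01], [-1.01, 2.22], [0.06, 2.58], [-1.02, 4.17], [0.09, 2.62], [-3.14, 3.14]. Speed limits (rad/s): [2.57, 2.57, 3.14, 3.14, 3.14, 3.14].

## Interface

Orientations are given as a rotation vector (axis times angle).
In Python, from station import get_obs, get_image, finish_job gives the robot as it stands. The module is installed in compiled form; this text tells all that it offers.
- The arm moves only by the tool carry_out, never from a script. Its argument "rows" is a list of rows, each a list of 7 numbers: the turn, a rotation vector about the tool's x, y, z as a fraction of full scale, then the shift along the tool's x, y, z as a fraction of full scale, then the closure, from -1 (fully open) to 1 (shut). A call has 1 to 5 rows; each row is the pose to reach, as a shift and turn from the pose commanded when the call began, along the tool's axes at that moment, turning the shorter way round; what a row does not reach only later rows make up. Full scale, the value 1, is 300 mm for a shift and pi rad for a turn. A row lasts 1/10 s, in which the tool goes at most 50 mm and 8.59 degrees, less where a joint would pass 70% of its speed; a pose out of reach is approached as far as the arm can. A call with a number of a shift or a turn outside -1 to 1 is refused whole. A call with a gripper value outside its range is refused whole. The fingers move at their own pace and stop on an object; "force" is the grip in N (left out, the last holds). Time passes only in rows, so rows that repeat a pose let the fingers close. It gives the time, the measured TCP pose, the force, the opening and the grip force at its end, in the units of the state.
- get_obs(): the state, without advancing time (a new reading comes with each control period).
- get_image(name): name is "scene" or "side" or "wrist"; returns a dict with "img" (420x560x3 uint8, blue, green, red), "mtx" (3x3 intrinsics, pixels), "D" ([k1, k2, p1, p2, k3] as OpenCV has them; the pictures are not rectified), "R" (3x3) and "t" (3): a world point X has camera coordinates R X + t. Camera axes: x right, y down, z forward; pixel columns grow to the right and rows downward; lengths in m; the calibration is good to about 2 mm. A picture is of the moment at which its call begins. There is no depth.
- finish_job(): hands the job in; it is judged then, once.
The state is a dict: "t": time; "q": joint angles; "dq": joint speeds; "effort": joint torques, N m; "tool_pos": TCP position; "tool_rot": TCP orientation; "contact_force": force on the tool from outside, world axes, zero at the start; "wrist_torque": the same for the moment, N m; "opening": finger opening in m; "grip_force": force on a finger pad.
Only numpy, scipy, OpenCV 4.12 (cv2) and the standard library are available. Lean on these libraries where they do the work, as an engineer would, in place of code of your own. Each camera call takes 0.05 s, during which the arm holds its last target. There are 200 camera calls.

## Task

Using only the fingertips, without gripping or lifting anything, slowly push the row of three drone batteries along the charging rail as one train until the front battery is against the charger head and all three are packed tight behind it; touch only the rearmost battery to do so. Then press the red button on top of the charger head all the way down and let go. Leave the tape, the jar and the side cutters where they are.

Things in the scene. Friction and masses are not known exactly. Their poses are not given: they have to be found in the camera images.
- charging_rail: Fixed rail on the bench: grey plate with two low dark side rails forming a straight channel, open at its rear end. Origin on the channel's centre line, at bench height. +x runs along the channel toward the grey charger head, z up. Channel x = -165 to +85 mm, 108 mm wide (y -54 to +54), floor at z = 5 mm; side rails' tops at z = 15 to 16 mm. Copper strips on the +y side rail mark the places.
- end_stop (a point): Centre line of the channel at the end stop (the charger head's face), on the channel floor; rail x = +85 mm, axes as the rail's. The grey head lies beyond: 60 mm long, 118 mm wide, top 42 mm above the bench. With the train home, the battery centres lie 21 (front), 62 (middle) and 103 mm (rear) before this point and the train's rear face 124 mm before it.
- pack_front: Dark grey drone battery nearest the charger head. 42 mm along the rail (its own x), 102 mm across the rail (its y), 37 mm high (its solid body ends at 36 mm); origin at the centre of its underside. Stands loose on the channel floor, label up; about 0.27 kg.
- pack_middle: Dark grey drone battery behind the front one, about 1 mm from it at the start. 40 mm along the rail, 104 mm across (its solid body 100 mm), 35 mm high; origin at the centre of its underside; about 0.25 kg.
- pack_rear: Dark grey drone battery at the rear of the row, about 1 mm behind the middle one; 42 x 102 x 37 mm, about 0.27 kg. Origin at the centre of its underside; the face to push lies 21 mm behind it (rail -x), 5 to 41 mm above the bench. Pushing all three takes some 3 to 8 N; the force rises steeply at the stop. The train starts 50 to 110 mm short of it.
- start_button_top (a point): Centre of the upper face of the round red push button, 30 mm across, on a black base on top of the charger head (on the rail at x = +115 mm, y = +8 mm); pressed straight down.
- start_button (a joint): Travel of the red button in m: 0 up, 0.006 fully down; a spring returns it; 5 N presses it fully down.
- tape: Bystander beside the rail on its -y side, to be left alone: roll of clear tape, white with a brown core, 64 mm across and 60 mm high, standing upright; origin at the centre of its underside.
- flux: Bystander beside the rail on its -y side, to be left alone: jar with black lid and cream body, 49 mm across and 32 mm high; origin at the centre of its underside.
- cutters: Bystander beside the rail on its -y side, to be left alone: red-handled side cutters lying flat, 140 x 49 x 15 mm; origin at the centre of its underside.

How it is judged:
By the outcome, as a careful person would: the job done as asked, in the order asked, and still so for the second after the job is handed in, with the robot touching nothing.
It also fails if it takes over 35 s, if anything falls off the work surface, if the arm or the gripper's body presses on something with over 40 N, if the wrist force passes 120 N, or if a joint passes its speed limit or range.

## Working session

There is one attempt and no reset: what is moved stays moved. The work goes in short steps, Python scripts to look and compute and a tool call to move; the robot and the scene stay as the last step left them, time stands still between calls to the robot, and variables do not carry over. Pictures are saved under pics/ and viewed, at most 10 in all, crops included, and the job is handed in when it is done.

Besides the shell and the picture viewer there is one more tool, called after "Call:" as name([rows], argument=value, ...), one row to a line, values as JSON. carry_out: Moves the arm, as the interface text tells. Shift numbers are shares of 300 mm and turn numbers shares of pi rad, none past 1 either way. Its arguments: {"type":"object","properties":{"rows":{"type":"array"},"force":{"type":"number"}},"required":["rows"]}

```bash
mkdir -p pics; python3 - <<'E'
from station import *
import cv2
for n in("scene","side"):
    d=get_image(n);cv2.imwrite(f"pics/{n}0.png",d["img"]);print(n,d["R"],d["t"])
o=get_obs();print(o["t"],o["tool_pos"],o["tool_rot"])
E
```

```text
scene [[ 0.46212365 -0.88678313  0.00757665]
 [-0.358606   -0.1946784  -0.91296334]
 [ 0.8110755   0.41918492 -0.40797125]] [-0.47434149  0.21495854  0.53648642]
side [[ 0.83583802 -0.54844193  0.02421258]
 [-0.23666393 -0.39977572 -0.88553349]
 [ 0.4953433   0.73443231 -0.46394417]] [-0.6272113   0.09112026  0.79841073]
0.1 [ 0.17192641 -0.60030559  0.23016897] [-3.10926307e+00 -4.36305892e-01  7.02247060e-05]
```

View pics/scene0.png

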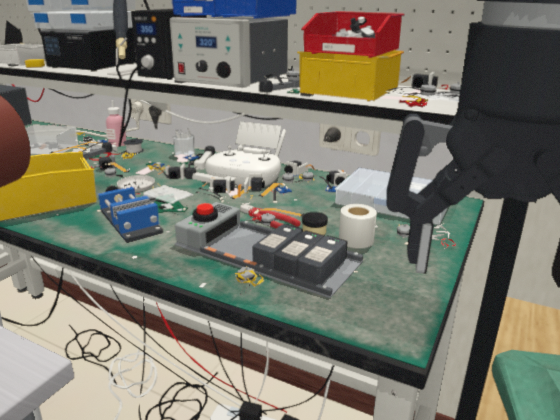

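View pics/side0.png

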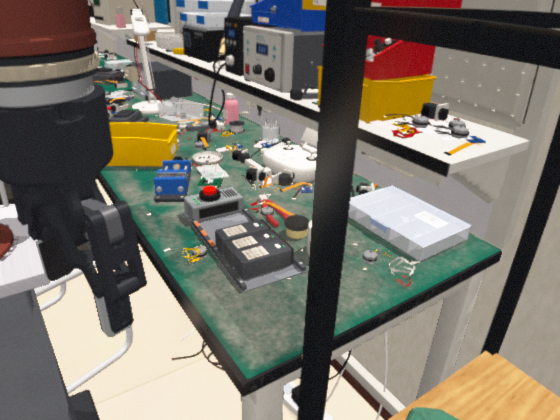

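The scene view shows the head at about (208,230), the red button at (205,211) and the batteries at (270..330,250). The side view shows the button at (209,192) and the batteries at (253,248). I'll zoom in on both.

```bash
python3 - <<'E'
import cv2
a=cv2.imread("pics/scene0.png")[195:295,170:370];cv2.imwrite("pics/sc.png",cv2.resize(a,None,fx=4,fy=4,interpolation=2))
a=cv2.imread("pics/side0.png")[175:295,175:315];cv2.imwrite("pics/sd.png",cv2.resize(a,None,fx=5,fy=5,interpolation=2))
E
```

```text
(no output)
```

View pics/sc.png

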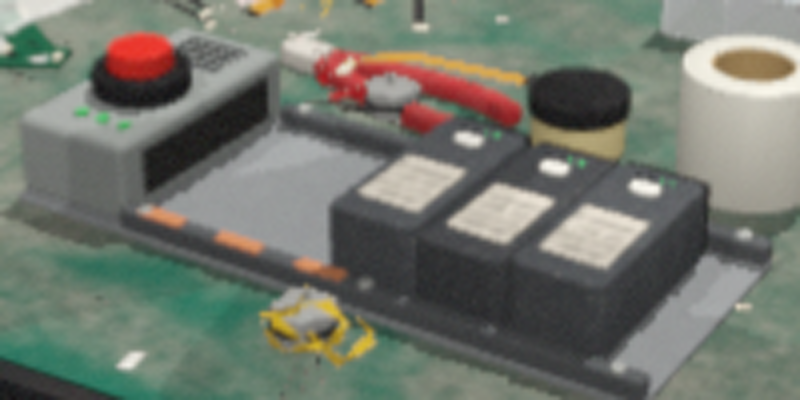

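View pics/sd.png

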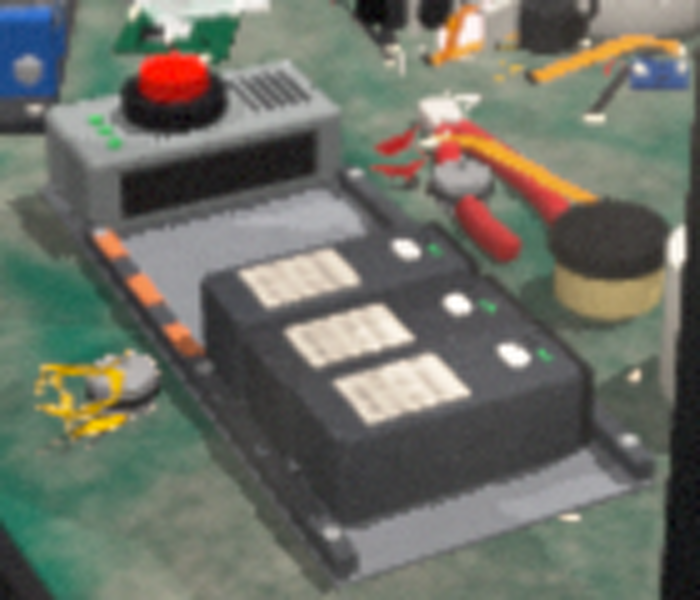

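The crops give clear features in both views: head front-top corners, rear plate corners, rear battery top-rear corners and the button top. I'll fit the rail pose to these.

```bash
cat > fit.py <<'E'
from station import *
import cv2,numpy as np
from scipy.optimize import least_squares
def proj(d,P):
    return cv2.projectPoints(np.array(P,float),cv2.Rodrigues(d["R"])[0],d["t"],d["mtx"],d["D"])[0][:,0]
def world(p,P):
    c,s=np.cos(p[2]),np.sin(p[2]);P=np.array(P,float)
    return np.c_[p[0]+c*P[:,0]-s*P[:,1],p[1]+s*P[:,0]+c*P[:,1],P[:,2]]
E
python3 - <<'E'
from fit import *
sc=np.array([[135,148],[280,65],[645,397],[771,258],[600,290],[708,188],[142,45]])/4+[170,195]
sd=np.array([[88,175],[343,112],[340,583],[652,483],[345,443],[590,374],[174,65]])/5+[175,175]
A,B=get_image("scene"),get_image("side")
def pts(p):
    w,xr,zb=p[3:]
    return world(p,[[.085,.059,.042],[.085,-.059,.042],[-.165,w,.004],[-.165,-w,.004],[xr,.051,.041],[xr,-.051,.041],[.115,.008,zb]])
f=lambda p:np.r_[(proj(A,pts(p))-sc).ravel(),(proj(B,pts(p))-sd).ravel()]
best=min((least_squares(f,[.5,-.3,y,.06,-.12,.07],loss="soft_l1") for y in(0,1.5,3,-1.5)),key=lambda r:r.cost)
print(best.cost,best.x);print(best.fun.reshape(-1,2).round(1).tolist())
print(world(best.x,[[best.x[4],0,.02],[.085-.124,0,.02],[.115,.008,best.x[5]]]))
E
```

```text
14.27216943842897 [ 0.49614627 -0.23564717  1.50553159  0.06083827 -0.13916769  0.06419594]
[[-4.0, 0.2], [0.4, -3.4], [-0.2, 2.3], [0.1, 1.3], [-0.4, -0.1], [0.7, -2.1], [-0.9, -0.3], [-0.2, -1.5], [0.4, -0.5], [1.4, 0.6], [0.5, 0.3], [-1.3, 0.8], [1.6, -0.9], [-0.2, 0.4]]
[[ 0.48706998 -0.37451858  0.02      ]
 [ 0.49360276 -0.27456414  0.02      ]
 [ 0.49566342 -0.12037026  0.06419594]]
```

```bash
cat >> fit.py <<'E'
from scipy.spatial.transform import Rotation as Ro
def row(pos,yaw):  # yaw: heading of tool x, tool down
    o=get_obs();R=Ro.from_rotvec(o["tool_rot"])
    T=Ro.from_matrix([[np.cos(yaw),np.sin(yaw),0],[np.sin(yaw),-np.cos(yaw),0],[0,0,-1]])
    print("t",o["t"],"turn",((R.inv()*T).as_rotvec()/np.pi).round(4),"shift",(R.inv().apply(np.array(pos)-o["tool_pos"])/.3).round(4))
E
python3 - <<'E'
from fit import *
row([.484,-.42,.17],1.5055)
E
```

```text
t 0.2 turn [-3.000e-04 -3.000e-04 -3.905e-01] shift [ 1.1655 -0.2918  0.2023]
```

Call:
carry_out([
  [0,0,-0.39,0.8,-0.2,0.12,0],
  [0,0,-0.39,0.8,-0.2,0.12,0],
  [0,0,-0.39,0.8,-0.2,0.12,0],
  [0,0,-0.39,0.8,-0.2,0.12,0],
  [0,0,-0.39,0.8,-0.2,0.12,0],
])

```text
t: 0.7
tool_pos: [0.3876, -0.4758, 0.1949]
tool_rot: [2.73, 1.554, -0.0]
contact_force: [1.0, -1.3, 0.8]
opening: 0.0429
grip_force: 0.0
```

```bash
python3 - <<'E'
from fit import *
row([.484,-.42,.17],1.5055);print(get_obs()["tool_pos"],get_obs()["opening"])
E
```

```text
t 0.7 turn [-0.      0.     -0.1499] shift [0.324  0.1811 0.0831]
[ 0.38762682 -0.47581871  0.19492181] 0.04294464236010037
```

Call:
carry_out([
  [0,0,-0.15,0.32,0.18,0.08,0],
  [0,0,-0.15,0.32,0.18,0.08,0],
  [0,0,-0.15,0.32,0.18,0.08,0],
  [0,0,-0.15,0.32,0.18,0.08,0],
  [0,0,-0.15,0.32,0.18,0.08,0],
])

```text
t: 1.2
tool_pos: [0.4817, -0.4229, 0.1712]
tool_rot: [-2.301, -2.139, 0.001]
contact_force: [-1.4, 0.1, -0.9]
opening: 0.0429
grip_force: 0.0
```

```bash
python3 - <<'E'
from fit import *
row([.484,-.42,.17],1.5055)
d=get_image("wrist");im=d["img"]
p=[.4961,-.2356,1.5055]
P=[[.085,.059,.042],[.085,-.059,.042],[-.165,.061,.004],[-.165,-.061,.004],[-.139,.051,.041],[-.139,-.051,.041],[.115,.008,.064]]
q=proj(d,world(p,P));print(q.round(0).tolist())
im=cv2.resize(im,None,fx=1.4,fy=1.4)
for u in q: cv2.circle(im,tuple(int(v*1.4) for v in u),3,(255,0,255),1)
cv2.imwrite("pics/w1.png",im)
E
```

```text
t 1.2 turn [-0.0002  0.     -0.0024] shift [0.0102 0.007  0.004 ]
[[188.0, -203.0], [367.0, -204.0], [216.0, 166.0], [342.0, 165.0], [218.0, 141.0], [340.0, 140.0], [263.0, -305.0]]
```

View pics/w1.png

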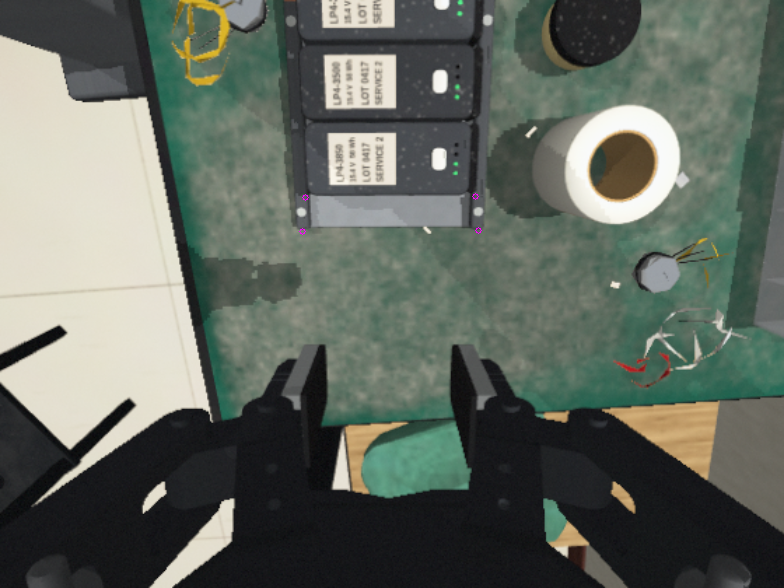

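The projected points match the wrist view to about 2 mm: rear face at row 193/1.4 and the row of batteries centred at column 391/1.4. I'll lower the fingers behind the train.

Call:
carry_out([
  [0,0,-0.002,0.02,0.007,0.13,0],
  [0,0,-0.002,0.02,0.007,0.26,0],
  [0,0,-0.002,0.02,0.007,0.38,0],
  [0,0,-0.002,0.02,0.007,0.48,0],
  [0,0,-0.002,0.02,0.007,0.51,0],
])

```text
t: 1.75
tool_pos: [0.4813, -0.416, 0.0145]
tool_rot: [-2.291, -2.14, 0.0]
contact_force: [-0.6, 0.1, -0.0]
opening: 0.0425
grip_force: 0.0
```

```bash
python3 - <<'E'
from fit import *
o=get_obs();print(o["tool_pos"],o["contact_force"])
row([.4865,-.385,.016],1.5055)
E
```

```text
[ 0.48131643 -0.4159532   0.01448029] [-0.60165357  0.07754595 -0.00859323]
t 1.75 turn [-0.0016 -0.0014 -0.001 ] shift [ 0.1041  0.0102 -0.0047]
```

Call:
carry_out([
  [0,0,-0.001,0.03,0.01,-0.005,0],
  [0,0,-0.001,0.055,0.01,-0.005,0],
  [0,0,-0.001,0.075,0.01,-0.005,0],
  [0,0,-0.001,0.085,0.01,-0.005,0],
  [0,0,-0.001,0.095,0.01,-0.005,0],
])

```text
t: 2.25
tool_pos: [0.4901, -0.3887, 0.0212]
tool_rot: [2.286, 2.151, -0.0]
contact_force: [-0.5, -0.4, 0.5]
opening: 0.0423
grip_force: 0.0
```

Call:
carry_out([
  [0,0,0,0.01,0,0,0],
  [0,0,0,0.02,0,0,0],
  [0,0,0,0.03,0,0,0],
  [0,0,0,0.04,0,0,0],
  [0,0,0,0.05,0,0,0],
])

```text
t: 2.75
tool_pos: [0.4905, -0.375, 0.0204]
tool_rot: [2.286, 2.15, -0.002]
contact_force: [0.6, -4.6, -0.2]
opening: 0.0423
grip_force: 2.6
```

In contact, pushing at about 4.6 N.

Call:
carry_out([
  [0,0,0,0.013,0,0,0],
  [0,0,0,0.026,0,0,0],
  [0,0,0,0.039,0,0,0],
  [0,0,0,0.052,0,0,0],
  [0,0,0,0.065,0,0,0],
])

```text
t: 3.25
tool_pos: [0.4917, -0.3555, 0.0204]
tool_rot: [2.287, 2.15, -0.002]
contact_force: [-0.4, -5.8, -0.0]
opening: 0.0432
grip_force: 2.7
```

Call:
carry_out([
  [0,0,0,0.013,0,0,0],
  [0,0,0,0.026,0,0,0],
  [0,0,0,0.039,0,0,0],
  [0,0,0,0.052,0,0,0],
  [0,0,0,0.065,0,0,0],
])

```text
t: 3.75
tool_pos: [0.4929, -0.3361, 0.0204]
tool_rot: [2.287, 2.15, -0.002]
contact_force: [-0.1, -5.5, 1.0]
opening: 0.0431
grip_force: 2.7
```

Call:
carry_out([
  [0,0,0,0.013,0,0,0],
  [0,0,0,0.026,0,0,0],
  [0,0,0,0.039,0,0,0],
  [0,0,0,0.052,0,0,0],
  [0,0,0,0.065,0,0,0],
])

```text
t: 4.25
tool_pos: [0.4941, -0.3166, 0.0204]
tool_rot: [2.287, 2.15, -0.002]
contact_force: [-0.4, -5.9, -0.4]
opening: 0.0429
grip_force: 2.7
```

Call:
carry_out([
  [0,0,0,0.013,0,0,0],
  [0,0,0,0.026,0,0,0],
  [0,0,0,0.039,0,0,0],
  [0,0,0,0.052,0,0,0],
  [0,0,0,0.065,0,0,0],
])

```text
t: 4.75
tool_pos: [0.4953, -0.2971, 0.0204]
tool_rot: [2.286, 2.15, -0.002]
contact_force: [-0.6, -4.5, -0.7]
opening: 0.0428
grip_force: 2.7
```

Call:
carry_out([
  [0,0,0,0.006,0,0,0],
  [0,0,0,0.012,0,0,0],
  [0,0,0,0.018,0,0,0],
])

```text
t: 5.05
tool_pos: [0.4956, -0.2917, 0.0204]
tool_rot: [2.286, 2.151, -0.002]
contact_force: [-0.8, -5.5, 0.7]
opening: 0.0428
grip_force: 2.7
```

```bash
python3 - <<'E'
from fit import *
A=get_image("scene")["img"][190:290,170:370];B=get_image("side")["img"][175:295,175:325]
cv2.imwrite("pics/mid.png",np.vstack([cv2.resize(A,(600,300),interpolation=2),cv2.copyMakeBorder(cv2.resize(B,(375,300),interpolation=2),0,0,0,225,0)]))
E
```

```text
(no output)
```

View pics/mid.png

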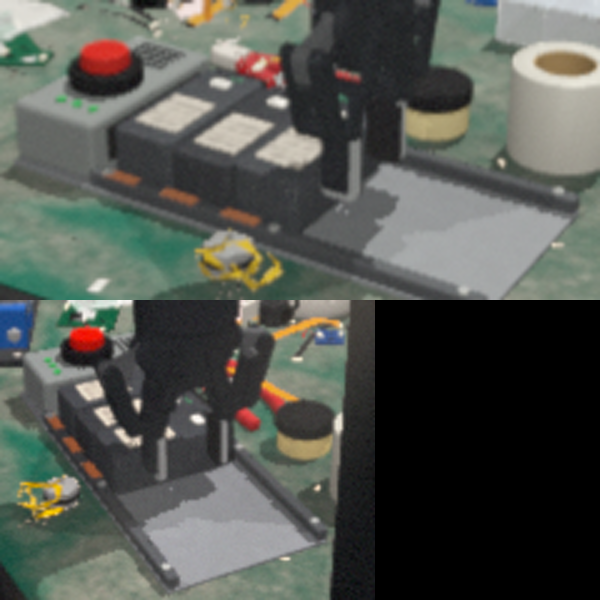

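The train is a few mm short of the head, with the front battery at about (120,140) in the top panel. I'll creep on until the force rises.

Call:
carry_out([
  [0,0,0,0.005,0,0,0],
  [0,0,0,0.01,0,0,0],
  [0,0,0,0.015,0,0,0],
  [0,0,0,0.02,0,0,0],
])

```text
t: 5.55
tool_pos: [0.496, -0.2857, 0.0204]
tool_rot: [2.287, 2.151, -0.002]
contact_force: [-0.6, -5.3, 0.8]
opening: 0.0427
grip_force: 2.9
```

Call:
carry_out([
  [0,0,0,0.004,0,0,0],
  [0,0,0,0.008,0,0,0],
])

```text
t: 5.75
tool_pos: [0.4962, -0.2835, 0.0204]
tool_rot: [2.286, 2.151, -0.003]
contact_force: [-1.1, -9.3, -0.4]
opening: 0.0427
grip_force: 4.6
```

Call:
carry_out([
  [0,0,0,0.002,0,0,0],
  [0,0,0,0.003,0,0,0],
])

```text
t: 5.95
tool_pos: [0.4961, -0.2835, 0.0204]
tool_rot: [2.285, 2.15, -0.005]
contact_force: [-1.4, -9.4, -1.7]
opening: 0.0427
grip_force: 5.2
```

Call:
carry_out([
  [0,0,0,0.004,0,0,0],
  [0,0,0,0.006,0,0,0],
  [0,0,0,0.006,0,0,0],
])

```text
t: 6.25
tool_pos: [0.4959, -0.2834, 0.0207]
tool_rot: [2.284, 2.148, -0.008]
contact_force: [-2.9, -14.1, -2.1]
opening: 0.0424
grip_force: 7.5
```

Firm stop: 14 N with no advance. I'll back off and rise.

Call:
carry_out([
  [0,0,0,-0.02,0,0,0],
  [0,0,0,-0.07,0,0,0],
  [0,0,0,-0.13,0,0,0],
  [0,0,0,-0.13,0,-0.15,0],
  [0,0,0,-0.13,0,-0.3,0],
])

```text
t: 6.75
tool_pos: [0.4921, -0.3184, 0.1084]
tool_rot: [-2.286, -2.147, 0.0]
contact_force: [0.6, -0.5, -0.0]
opening: 0.0427
grip_force: 0.0
```

Call:
carry_out([
  [0,0,0,0,0,-0.12,1],
  [0,0,0,0,0,-0.12,1],
  [0,0,0,0,0,-0.12,1],
])

```text
t: 7.05
tool_pos: [0.4941, -0.3193, 0.1469]
tool_rot: [2.288, 2.15, 0.001]
contact_force: [-0.1, -0.9, 0.3]
opening: 0.0004
grip_force: 0.0
```

```bash
python3 - <<'E'
from fit import *
p=[.4961,-.2336,1.5055]
row([.4957,-.1184,.15],1.5055);o=get_obs();print(o["tool_pos"],o["opening"])
d=get_image("wrist");im=d["img"]
P=[[.085,.059,.042],[.085,-.059,.042],[-.039,.051,.041],[-.039,-.051,.041],[.115,.008,.064]]
q=proj(d,world(p,P));print(q.round(0).tolist())
m=cv2.inRange(cv2.cvtColor(im,40),(0,160,90),(8,255,255))|cv2.inRange(cv2.cvtColor(im,40),(174,160,90),(180,255,255))
n,l,s,c=cv2.connectedComponentsWithStats(m);print([(s[i].tolist(),c[i].round(1).tolist()) for i in range(1,n) if s[i,4]>100])
im=cv2.resize(im,None,fx=1.4,fy=1.4)
for u in q: cv2.circle(im,tuple(int(v*1.4) for v in u),3,(255,0,255),1)
cv2.imwrite("pics/w2.png",im)
E
```

```text
t 7.05 turn [0.0006 0.0003 0.0011] shift [ 0.6688 -0.036  -0.011 ]
[ 0.4941104  -0.3193243   0.14691996] 0.0003642846009021675
[[183.0, -43.0], [361.0, -42.0], [205.0, 146.0], [338.0, 146.0], [257.0, -122.0]]
[([428, 0, 19, 69, 820], [436.8, 26.0]), ([353, 5, 33, 22, 169], [364.5, 19.1]), ([377, 44, 21, 57, 796], [385.5, 71.9]), ([409, 67, 19, 39, 387], [419.0, 90.9])]
```

View pics/w2.png

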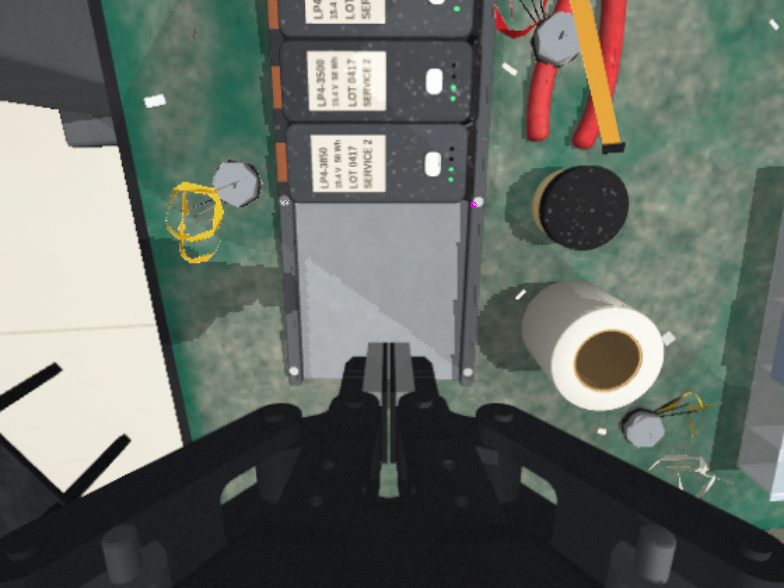

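The packed train's rear edge lies on the predicted home line (row 203/1.4). I'll move toward the button and measure it with the wrist camera.

Call:
carry_out([
  [0,0,0,0.11,-0.01,0,1],
  [0,0,0,0.22,-0.02,0,1],
  [0,0,0,0.33,-0.03,0,1],
  [0,0,0,0.33,-0.03,0,1],
  [0,0,0,0.33,-0.03,0,1],
])

```text
t: 7.6
tool_pos: [0.4898, -0.2182, 0.1438]
tool_rot: [-2.285, -2.152, 0.002]
contact_force: [-0.1, -0.1, 0.5]
opening: -0.0001
grip_force: 0.0
```

```bash
python3 - <<'E'
from fit import *
p=[.4961,-.2336,1.5055]
row([.4957,-.1184,.09],1.5055);o=get_obs();print(o["tool_pos"],o["opening"])
d=get_image("wrist");im=d["img"]
q=proj(d,world(p,[[.115,.008,.064]]));print(q.round(0).tolist())
h=cv2.cvtColor(im,40)
m=cv2.inRange(h,(0,160,90),(8,255,255))|cv2.inRange(h,(174,160,90),(180,255,255))
n,l,s,c=cv2.connectedComponentsWithStats(m)
for i in range(1,n):
    if s[i,4]>300:
        u=cv2.undistortPoints(c[i].reshape(1,1,2),d["mtx"],d["D"])[0,0]
        C=-d["R"].T@d["t"];v=d["R"].T@np.r_[u,1];print(s[i],c[i],C+v*(.062-C[2])/v[2])
cv2.imwrite("pics/w3.png",im)
E
```

```text
t 7.6 turn [-0.001  -0.0004  0.0016] shift [3.330e-01 1.000e-04 1.797e-01]
[ 0.48982843 -0.21820237  0.14376851] -6.534188073548211e-05
[[277.0, 66.0]]
[ 255   41   45   50 1752] [277.11815068  65.19634703] [ 0.49596099 -0.11738733  0.062     ]
[ 406   89   42  105 1848] [432.67911255 128.05465368] [ 0.59971427 -0.16324461  0.062     ]
[381 171  19  46 594] [388.71885522 193.32154882] [ 0.57120909 -0.20750815  0.062     ]
```

View pics/w3.png

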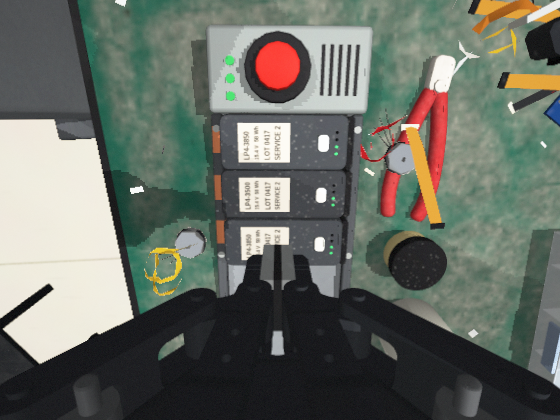

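The train is packed against the head, and the button centre at (277,65) agrees with the estimate. I'll go above it.

Call:
carry_out([
  [0,0,0,0.12,0,0,1],
  [0,0,0,0.24,0,0,1],
  [0,0,0,0.335,0,0.05,1],
  [0,0,0,0.335,0,0.13,1],
  [0,0,0,0.335,0,0.19,1],
])

```text
t: 8.15
tool_pos: [0.4966, -0.1187, 0.0872]
tool_rot: [-2.287, -2.152, 0.001]
contact_force: [-1.2, 0.6, -0.2]
opening: 0.0001
grip_force: 0.0
```

Call:
carry_out([
  [0,0,0,0,0,0.01,1],
  [0,0,0,0,0,0.02,1],
  [0,0,0,0,0,0.03,1],
  [0,0,0,0,0,0.04,1],
])

```text
t: 8.55
tool_pos: [0.4977, -0.1193, 0.0777]
tool_rot: [2.288, 2.15, 0.001]
contact_force: [-0.2, -0.2, -0.2]
opening: -0.0002
grip_force: 0.0
```

Call:
carry_out([
  [0,0,0,0,0,0.01,1],
  [0,0,0,0,0,0.02,1],
  [0,0,0,0,0,0.03,1],
  [0,0,0,0,0,0.04,1],
])

```text
t: 8.95
tool_pos: [0.4969, -0.1186, 0.0646]
tool_rot: [2.288, 2.152, 0.0]
contact_force: [-0.1, -0.3, 0.5]
opening: 0.0001
grip_force: 0.0
```

Call:
carry_out([
  [0,0,0,0,0,0.006,1],
  [0,0,0,0,0,0.012,1],
])

```text
t: 9.15
tool_pos: [0.4969, -0.1186, 0.0613]
tool_rot: [-2.288, -2.152, 0.0]
contact_force: [-1.5, 0.6, 2.1]
opening: 0.0
grip_force: 1.5
```

Call:
carry_out([
  [0,0,0,0,0,0.006,1],
  [0,0,0,0,0,0.012,1],
])

```text
t: 9.35
tool_pos: [0.497, -0.1186, 0.0579]
tool_rot: [-2.288, -2.152, 0.0]
contact_force: [-2.9, 1.0, 10.2]
opening: 0.0001
grip_force: 6.2
```

Call:
carry_out([
  [0,0,0,0,0,0.006,1],
  [0,0,0,0,0,0.009,1],
])

```text
t: 9.55
tool_pos: [0.4972, -0.1186, 0.0577]
tool_rot: [-2.287, -2.152, 0.001]
contact_force: [-10.9, 5.2, 23.6]
opening: 0.0001
grip_force: 11.9
```

Bottomed out: 23.6 N with no further travel. I'll release straight up.

Call:
carry_out([
  [0,0,0,0,0,-0.02,1],
  [0,0,0,0,0,-0.06,1],
  [0,0,0,0,0,-0.15,1],
  [0,0,0,0,0,-0.3,1],
  [0,0,0,0,0,-0.3,1],
])

```text
t: 10.05
tool_pos: [0.5011, -0.1202, 0.1522]
tool_rot: [2.28, 2.144, 0.009]
contact_force: [1.3, -0.9, 0.6]
opening: 0.0004
grip_force: 0.0
```

Call:
carry_out([
  [0,0,0,-0.15,0,0,1],
  [0,0,0,-0.3,0,0,1],
  [0,0,0,-0.4,0,0,1],
  [0,0,0,-0.4,0,0,1],
  [0,0,0,-0.4,0,0,1],
])

```text
t: 10.55
tool_pos: [0.4894, -0.2387, 0.1446]
tool_rot: [-2.29, -2.15, -0.001]
contact_force: [-0.6, 0.1, 0.4]
opening: -0.0001
grip_force: 0.0
```

```bash
python3 - <<'E'
from fit import *
cv2.imwrite("pics/w4.png",get_image("wrist")["img"])
E
```

```text
(no output)
```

View pics/w4.png

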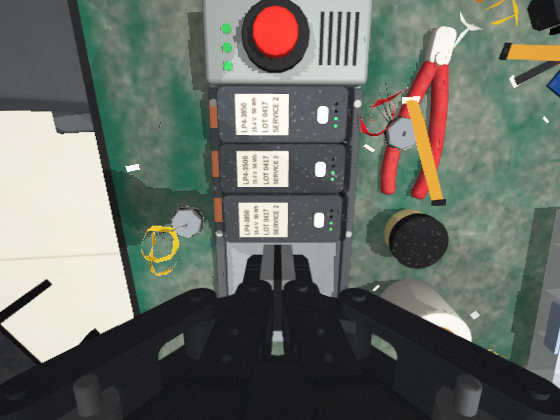

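The train is tight against the head (row 85), the button is up at (275,30), and the bystanders haven't moved. I'm handing in.

```bash
python3 -c "from station import *;print(finish_job())"
```

```text
the job is handed in; nothing more can be done
None
```

The three batteries are packed tight against the charger head, the red button was pressed all the way down and released, and the tape, jar and side cutters weren't touched; I handed the job in at about 10.6 s.

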